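Load the microscope's drawer, shut it and clamp it

ROBOT

A 7-joint arm with a two-finger parallel gripper is mounted at the origin on the work surface. World frame = base frame: x ahead of the robot, y to its left, z up, the work surface at z = 0. Lengths are in m, angles in rad, forces in N, time in s.
With the tool pointing down it reaches from about 0.425 to 1.025 m from the base axis. Payload 3.6 kg.
Tool frame: the origin (TCP) lies at the very end of the fingers, on their centre line; the grasp point (between the pads) lies 19 mm behind it; z points along the fingers, y is the line along which they close (so a half turn about z gives the same grasp; the last joint's range is limited). The gripper opens to 85 mm and grips with 20 to 120 N. Pads are 22 mm wide; open, the fingers measure 114 mm over their backs; the gripper's body (76 mm by 85 mm) begins 54 mm behind the grasp point. The pads swing forward as they close: fully open they stand 13 mm farther back than shut.
Start: joints at [-1.276, 0.591, 0.048, 1.609, -0.033, 0.943, -0.034], TCP at [0.275, 0.671, 0.211] pointing down, gripper open.
Joint ranges: [-2.69, 2.69], [-0.47, 2.24], [-1.27, 1.36], [0.19, 2.51], [-1.53, 4.68], [0.08, 2.07], [-3.09, 3.09]. Speed limits (rad/s): [2.57, 2.57, 3.14, 3.14, 3.14, 3.14, 3.14].

INTERFACE

Orientations are given as [roll, pitch, yaw] about the fixed x, y, z axes, in that order (R = Rz(yaw) Ry(pitch) Rx(roll)).
In Python, from station import arm gives the robot as it stands.
- The arm moves only by the tool carry_out, never from a script. Its argument "targets" is text: rows parted by semicolons, each of 5 numbers parted by spaces: the shift along the world's x, y, z in mm, then the turn about the world's z in rad, then the closure, from -1 (fully open) to 1 (shut). In form: tx ty tz twist grip; .... A call has 1 to 8 rows; each row is the pose to reach, as a shift and turn from the pose commanded when the call began; what a row does not reach only later rows make up. A row lasts 1/8 s, in which the tool goes at most 62.5 mm and 10.7 degrees, less where a joint would pass 70% of its speed; a pose out of reach is approached as far as the arm can. A call with a gripper value outside its range is refused whole. The fingers move at their own pace and stop on an object; "newtons" is the grip in N (left out, the last holds). Time passes only in rows, so rows that repeat a pose let the fingers close. It gives the time, the measured TCP pose, the force, the opening and the grip force at its end, in the units of the state.
- arm.get_state(): the state, without advancing time (a new reading comes with each control period).
- arm.snapshot(name): name is "scene" or "top"; returns a dict with "image" (420x560x3 uint8, red, green, blue), "z_map" (420x560 float32, m along the optical axis (not along the pixel's ray), 0 where there is no reading), "camera_matrix" (3x3 intrinsics, pixels), "R" (3x3) and "t" (3): a world point X has camera coordinates R X + t. Camera axes: x right, y down, z forward; pixel columns grow to the right and rows downward; lengths in m; the calibration is good to about 2 mm. A picture is of the moment at which its call begins.
- arm.close_job(): hands the job in; it is judged then, once.
The state is a dict: "clock": time; "joint_pos": joint angles; "dq": joint speeds; "tau": joint torques, N m; "ee_pos": TCP position; "tcp_rot": TCP orientation; "ft_force": force on the tool from outside, world axes, zero at the start; "wrist_torque": the same for the moment, N m; "finger_gap": finger opening in m; "finger_force": force on a finger pad.
Only numpy, scipy, OpenCV 4.12 (cv2) and the standard library are available. Lean on these libraries where they do the work, as an engineer would, in place of code of your own. Each camera call takes 0.05 s, during which the arm holds its last target. There are 200 camera calls.

TASK

Pick up the specimen carrier with the blue grip and set it gently, not dropped, into the open loading drawer, so that it lies flat inside the black rim on the drawer's floor. Then push the drawer fully shut, and only after that swing the red-handled clamp lever all the way down over the drawer's front. Leave the orange carrier and everything else on the table where they are.

Things in the scene. Friction and masses are not known exactly. Their poses are not given: they have to be found in the camera images.
- blue_carrier: Specimen carrier: aluminium plate 100 x 70 x 12 mm (x, y, z) with an upright BLUE grip rib at its centre, 60 mm long (x), 14 mm thick (y), 12 to 76 mm above the underside; six stubs on the plate, 25 mm either side of the rib, reach 18 mm. About 0.28 kg. Origin at the centre of its underside, z up. A half turn makes no difference. Stands left or right of the loading unit.
- unit: Low white loading unit fixed to the table: 240 mm deep (x), 240 mm wide (y), 120 mm high. Origin on the table under the middle of its front face; its x axis points into the unit, so the drawer shuts along +x of this frame. A clamp lever is hinged on its top; a metal port, 50 mm tall, stands on the top near the back.
- drawer (a joint): Drawer travel in m: 0 is fully shut; it starts open at 0.125 to 0.14. Slides with about 3 N and stays where left. Its black front plate is 200 mm wide and 12 mm thick, 10 to 105 mm above the table; shut, it stands just in front of the unit's face (x -12 to 0 mm in the unit's frame).
- nest (a point): Middle of the drawer's floor inside the black rim, 20 mm above the table; moves with the drawer, axes parallel to the unit's. The rim is 10 mm high, 8 mm thick and encloses 112 x 82 mm (x, y). The carrier's 100 mm side goes along x; its underside rests at this height. The inner side of the front plate is 66 mm to -x of this point.
- pull (a point): Middle of the drawer's steel pull bar (12 mm thick round bar along y, 120 mm long, 42 mm in front of the unit's face when shut, 80 mm above the table). Push it, or the front plate, along +x to shut the drawer.
- clamp (a joint): Clamp lever angle in rad: 0 is fully down (level, pointing to -x of the unit, its hook in front of the drawer plate), 1.57 is upright; it starts at 1.2 to 1.55. A stiff hinge: about 2 N at the handle moves it and it stays where left.
- clamp_hinge (a point): Middle of the lever's hinge axis (parallel to the unit's y), 140 mm above the table, 55 mm behind the unit's face. The lever's arm is 24 mm wide (y) and 12 mm thick; at 78 mm from the hinge a 45 mm hook points to -x when the lever is upright and down when it is down.
- clamp_grip (a point): Centre of the lever's red handle, 95 mm from the hinge: a bar 90 mm wide (y), 24 mm along the lever and 14 mm thick. Push it from behind (+x side) over to -x and then down.
- orange_carrier: The same carrier with an ORANGE grip; not wanted, leave it.
- rack: Turquoise tube rack, 110 x 65 x 45 mm; bystander. Origin at the centre of its underside.
- spray: White spray can, 60 mm diameter, 170 mm tall; bystander. Origin at the centre of its underside.
- jar: Amber jar with a black cap, 60 mm diameter, 70 mm tall; bystander. Origin at the centre of its underside.
- driver: Screwdriver lying on the table, 180 mm long; bystander.
- stub_box: Closed grey storage box, 120 x 80 x 30 mm; bystander. Origin at the centre of its underside.
- pot: White ceramic cup, 70 mm diameter, 80 mm tall; bystander. Origin at the centre of its underside.
Not all that is in view belongs to the job. Leave any green or pink look-alike of the blue_carrier alone.

How it is judged:
By the outcome, as a careful person would: the job done as asked, in the order asked, and still so for the second after the job is handed in, with the robot touching nothing.
It also fails if it takes over 62 s, if anything falls off the work surface, if the arm or the gripper's body presses on something with over 40 N, if the wrist force passes 120 N, or if a joint passes its speed limit or range.

## Working session

There is one attempt and no reset: what is moved stays moved. The work goes in short steps, Python scripts to look and compute and a tool call to move; the robot and the scene stay as the last step left them, time stands still between calls to the robot, and variables do not carry over. Pictures are saved under pics/ and viewed, at most 10 in all, crops included, and the job is handed in when it is done.

Besides the shell and the picture viewer there is one more tool, called after "Emit:" as name(argument=value, ...), one argument or row to a line, values as JSON. carry_out: Moves the arm, as the interface text tells. Its arguments: {"type":"object","properties":{"targets":{"type":"string"},"newtons":{"type":"number"}},"required":["targets"]}

```bash
mkdir -p pics
cat > h.py <<'E'
import numpy as np, cv2
from station import arm
def snap(n):
    s=arm.snapshot(n); np.savez(f'{n}.npz',**s); return s
def pts(s):
    z=s['z_map'].astype(float); K=s['camera_matrix']; v,u=np.indices(z.shape)
    P=np.stack([(u-K[0,2])/K[0,0]*z,(v-K[1,2])/K[1,1]*z,z],-1)
    return (P-s['t'])@s['R']
def proj(s,X):
    p=s['camera_matrix']@(s['R']@np.array(X)+s['t']); return p[:2]/p[2]
def save(im,f): cv2.imwrite(f,cv2.cvtColor(im,cv2.COLOR_RGB2BGR))
E
python3 - <<'E'
from h import *
a=snap('scene');b=snap('top')
save(a['image'],'pics/a.png');save(b['image'],'pics/b.png')
for s in(a,b): print(-s['R'].T@s['t'],s['R'][2],(s['z_map']>0).mean(),s['camera_matrix'][0])
print(arm.get_state())
E
```

```text
[ 1.49766577 -0.44809102  0.91415549] [-0.72576442  0.33370882 -0.60158494] 0.9886777210884353 [460.80986962   0.         280.06209206]
[ 0.2482608  -0.0083108   1.37988174] [ 0.21618411  0.02274898 -0.97608755] 0.9957865646258504 [464.02651057   0.         277.79929651]
{'clock': 0.1, 'joint_pos': array([-1.27550264,  0.59202965,  0.04829735,  1.60971915, -0.03329773,
        0.94270299, -0.03370951]), 'dq': array([-4.99279926e-04, -1.97468373e-03, -5.37221939e-05, -1.42470654e-03,
        4.00656714e-05, -6.00385185e-04, -1.47640154e-03]), 'tau': array([ 4.92458727e-03, -5.50000119e+01,  1.55338649e+00, -1.98826110e+01,
        9.73691203e-03,  3.82903017e-03,  1.49934959e-05]), 'ee_pos': array([0.27451337, 0.67015162, 0.20944407]), 'tcp_rot': array([-3.13954122e+00,  1.13295646e-04,  2.75287630e+00]), 'ft_force': array([0.10495249, 0.28905387, 0.82871248]), 'wrist_torque': array([ 0.02917597, -0.0066219 , -0.01843952]), 'finger_force': 0.0, 'finger_gap': 0.0851940519842039}
```

View pics/a.png

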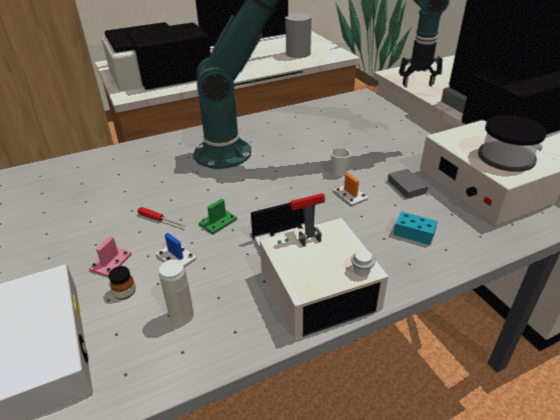

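View pics/b.png

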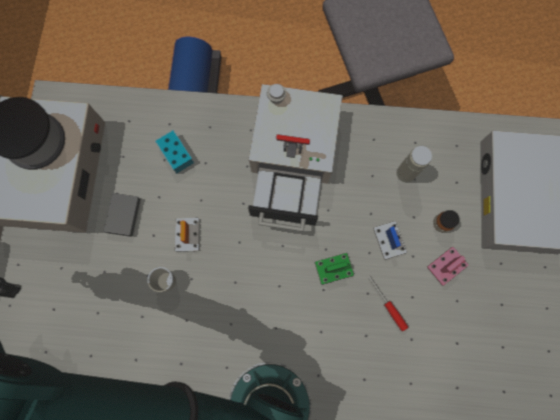

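Scene and top views: the blue-grip carrier is at top (393,238) and scene (174,245). The unit's drawer is open at top (288,195), and the red handle is at (293,140).
Possible mix-ups in top: green (335,267), pink (448,264), orange (186,234), and a blue thing on the floor (190,65). I choose (393,238), the only blue rib on an aluminium plate on the table.

Run:
```python
from h import *
L=lambda n:dict(np.load(n+'.npz'))
a,b=L('scene'),L('top')
im=b['image']; crop=np.hstack([cv2.resize(im[200:280,340:440],(400,320),interpolation=2),cv2.resize(im[80:240,235:355],(300,400),interpolation=2)[:320]]); save(crop,'pics/c.png')
for n,s in(('scene',a),('top',b)):
    P=pts(s); h=cv2.cvtColor(s['image'],cv2.COLOR_RGB2HSV); x,y,z=P[...,0],P[...,1],P[...,2]
    tab=(x>.3)&(x<1.2)&(abs(y)<.7)
    def rect(m,name):
        m=m&tab; m=cv2.morphologyEx(m.astype(np.uint8),cv2.MORPH_OPEN,np.ones((2,2)))
        k,l,st,c=cv2.connectedComponentsWithStats(m); i=1+st[1:,4].argmax(); Q=P[l==i]
        r=cv2.minAreaRect(Q[:,:2].astype(np.float32)*1000)
        print(n,name,len(Q),np.round(Q.mean(0)*1000,1),'rect',np.round(r[0],1),np.round(r[1],1),round(r[2],1),'z',np.round(np.percentile(Q[:,2],[2,98])*1000))
    H,S,V=h[...,0],h[...,1],h[...,2]
    blue=(H>105)&(H<125)&(S>130)&(z<.12)&(z>.005)
    rect(blue,'blue rib'); rect(blue&(z>.068),'rib top')
    bp=P[blue&tab].mean(0)
    rect((np.hypot(x-bp[0],y-bp[1])<.075)&(z>.006)&(z<.022),'plate')
    rect((abs(z-.12)<.006)&(x>.5)&(abs(y)<.3)&(S<60)&(V>100),'unit top')
    rect(((H<6)|(H>174))&(S>150)&(z>.13),'red handle')
    rect((V<70)&(z>.09)&(z<.112)&(x>.5)&(abs(y)<.25),'plate top dark')
    rect((abs(z-.02)<.005)&(x>.45)&(abs(y)<.15)&(V>120),'floor')
    rect((abs(z-.03)<.004)&(x>.45)&(abs(y)<.15)&(V<90),'rim')
```

```text
scene blue rib 247 [ 517.7 -319.2   61.6] rect [ 987.1 -372.4] [  34.8 1031.7] 83.5 z [17. 78.]
scene rib top 79 [ 526.6 -321.1   94.5] rect [ 987.  -373.3] [  32.9 1031.7] 83.5 z [ 64. 446.]Traceback (most recent call last):
  File "<stdin>", line 17, in <module>
  File "<stdin>", line 10, in rect
ValueError: attempt to get argmax of an empty sequence
```

View pics/c.png

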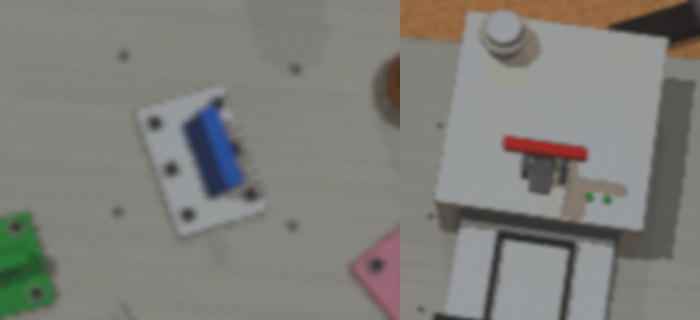

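The crop confirms the blue rib on an aluminium plate. The lever stands up, with the red handle behind the hinge in this view. I'll measure again with outliers removed.

```bash
cat > m.py <<'E'
from h import *
def meas(n,s):
    P=pts(s); h=cv2.cvtColor(s['image'],cv2.COLOR_RGB2HSV); x,y,z=P[...,0],P[...,1],P[...,2]
    tab=(x>.3)&(x<1.1)&(abs(y)<.6)
    def rect(m,name):
        k,l,st,c=cv2.connectedComponentsWithStats((m&tab).astype(np.uint8),connectivity=8)
        if k<2: print(n,name,'none');return
        i=1+st[1:,4].argmax(); Q=P[l==i]
        r=cv2.minAreaRect(Q[:,:2].astype(np.float32)*1000)
        print(n,name,len(Q),np.round(Q.mean(0)*1000,1),'rect',np.round(r[0],1),np.round(r[1],1),round(r[2],1),'z',np.round(np.percentile(Q[:,2],[2,50,98])*1000),'px',c[i].round())
    H,S,V=h[...,0],h[...,1],h[...,2]
    blue=(H>105)&(H<125)&(S>120)&(z<.085)&(z>.005)
    rect(blue,'blue rib'); rect(blue&(z>.068),'rib top')
    bp=np.median(P[blue&tab],0)
    rect((np.hypot(x-bp[0],y-bp[1])<.075)&(z>.006)&(z<.085),'carrier all')
    rect((abs(z-.12)<.006)&(x>.5)&(abs(y)<.3),'unit top')
    rect(((H<6)|(H>174))&(S>150)&(z>.13)&(z<.3),'red handle')
    rect((V<70)&(z>.09)&(z<.112)&(x>.5)&(abs(y)<.25),'front plate dark')
    rect((abs(z-.02)<.005)&(x>.45)&(abs(y)<.15),'floor z20')
    rect((abs(z-.03)<.004)&(x>.45)&(abs(y)<.15),'rim z30')
E
python3 - <<'E'
from m import *
for n in('scene','top'): meas(n,dict(np.load(n+'.npz')))
E
```

```text
scene blue rib 251 [ 502.3 -319.4   52.8] rect [ 496.4 -319. ] [64.7 13.6] 22.4 z [17. 55. 77.] px [174. 246.]
scene rib top 82 [ 497.5 -319.2   74.1] rect [ 495.6 -319.2] [63.5 13.2] 21.9 z [69. 74. 78.] px [172. 239.]
scene carrier all 611 [ 501.1 -318.    30.6] rect [ 494.4 -318. ] [104.   69.2] 23.2 z [ 8. 16. 77.] px [175. 251.]
scene unit top 6033 [795.3 -24.4 119.5] rect [783.1 -11.2] [242.5 245.7] 85.8 z [116. 120. 123.] px [319. 262.]
scene red handle 314 [703.4 -10.9 236.9] rect [700.9  -8.3] [86.  18.5] 86.5 z [224. 238. 246.] px [307. 202.]
scene front plate dark 435 [902.2 -24.2 100. ] rect [902.7 -21.3] [197.4   6. ] 85.9 z [ 90. 100. 110.] px [341. 297.]
scene floor z20 262 [897.6 -35.8  20.2] rect [899.  -28.8] [248.5  66.3] 70.4 z [15. 20. 25.] px [333. 320.]
scene rim z30 208 [897.4 -38.9  29.9] rect [900.2 -28. ] [246.7  62. ] 70.9 z [26. 30. 34.] px [332. 317.]
top blue rib 150 [ 487.7 -313.5   66.5] rect [ 492.5 -323.2] [56.3 32.2] 22.5 z [38. 72. 79.] px [393. 237.]
top rib top 94 [ 488.1 -315.2   74.4] rect [ 489.2 -315.5] [56.4 14.2] 20.4 z [70. 74. 80.] px [395. 237.]
top carrier all 753 [ 487.  -311.5   25.1] rect [ 490.3 -315.6] [100.3  72.9] 21.4 z [ 7. 13. 77.] px [389. 240.]
top unit top 5493 [774.8 -13.3 119.1] rect [779.2  -9.7] [240.3 242.2] 85.9 z [115. 119. 124.] px [297. 129.]
top red handle 132 [692.9  -4.7 243.4] rect [693.1  -4.4] [82.  12.1] 86.1 z [239. 243. 248.] px [293. 139.]
top front plate dark 302 [525.9   6.  102.6] rect [527.2   6.7] [194.4  12.5] 85.9 z [ 91. 103. 109.] px [283. 213.]
top floor z20 1121 [615.1   2.   19.5] rect [613.6   2.3] [189.9 122.4] 85.9 z [15. 19. 24.] px [287. 190.]
top rim z30 170 [632.7  19.2  29.3] rect [611.    1.4] [106.3 110. ] 89.5 z [26. 29. 33.] px [281. 183.]
```

Emit:
carry_out(
  targets="60 -30 20 -0.15 -1;110 -65 40 -0.3 -1;160 -100 60 -0.45 -1;190 -150 60 -0.6 -1;210 -205 60 -0.75 -1;225 -265 60 -0.9 -1;235 -325 60 -1.05 -1;240 -380 60 -1.2 -1",
  newtons=40,
)

```text
clock: 1.1
ee_pos: [0.5151, 0.288, 0.2702]
tcp_rot: [-3.142, 0.001, 1.546]
ft_force: [0.8, 0.4, 0.4]
finger_gap: 0.0856
finger_force: 0.0
```

Run:
```python
from h import *
s=arm.get_state();print(s['clock'],s['joint_pos'].round(2),s['ee_pos'].round(3),s['tcp_rot'].round(2))
```

```text
1.1 [-0.9   0.38  0.42  1.87 -0.19  0.93 -0.42] [0.515 0.288 0.27 ] [-3.14  0.    1.55]
```

Emit:
carry_out(
  targets="10 -60 0 -0.15 -1;15 -120 0 -0.3 -1;15 -180 0 -0.45 -1;15 -240 0 -0.6 -1;15 -300 -10 -0.75 -1;10 -360 -30 -0.9 -1;0 -415 -50 -1.05 -1;-10 -470 -70 -1.17 -1",
)

```text
clock: 2.1
ee_pos: [0.5043, -0.1805, 0.1997]
tcp_rot: [-3.142, 0.0, 0.379]
ft_force: [1.7, -0.0, -0.0]
finger_gap: 0.0858
finger_force: 0.0
```

Emit:
carry_out(
  targets="-8 -55 0 0 -1;-13 -110 -20 0 -1;-13 -138 -50 0 -1;-13 -138 -60 0 -1;-13 -138 -60 0 -1",
)

```text
clock: 2.72
ee_pos: [0.4914, -0.3154, 0.1395]
tcp_rot: [-3.139, 0.001, 0.384]
ft_force: [0.4, -0.1, 0.7]
finger_gap: 0.0852
finger_force: 0.0
```

Run:
```python
from m import *
s=arm.get_state();print(s['clock'],s['joint_pos'].round(2),s['ee_pos'].round(4),s['tcp_rot'].round(3))
a=snap('scene');b=snap('top')
save(np.vstack([cv2.resize(a['image'][160:300,110:310],(800,560),interpolation=2)[:300*2]]),'pics/d.png')
# dark rim rays on z=.030 from top
im=b['image'];h=cv2.cvtColor(im,cv2.COLOR_RGB2HSV);P=pts(b)
C=-b['R'].T@b['t'];K=np.linalg.inv(b['camera_matrix']);v,u=np.indices(h.shape[:2])
D=np.stack([u,v,np.ones_like(u)],-1)@K.T@b['R'];lam=(.03-C[2])/D[...,2];X=(C+lam[...,None]*D)*1000
m=(h[...,2]<75)&(X[...,0]>555)&(X[...,0]<680)&(abs(X[...,1]-2)<70)
U=np.array([.9974,-.0715]);W=np.array([.0715,.9974]);q=X[m][:,:2]-[661.4,-1.9]
A=q@U;B=q@W
print(np.histogram(A,bins=np.arange(-125,20,5)));print(np.histogram(B,bins=np.arange(-75,80,5)))
```

```text
2.725 [ 0.05  0.59  0.63  2.01 -0.53  0.71 -0.17] [ 0.4914 -0.3154  0.1395] [-3.139e+00  1.000e-03  3.840e-01]
(array([ 0,  0,  0,  4,  8, 11,  7, 14, 18, 25, 24, 22, 23, 26, 28, 32, 25,
       15,  6,  5,  5,  2,  6, 14, 48,  7,  0, 48]), array([-125, -120, -115, -110, -105, -100,  -95,  -90,  -85,  -80,  -75,
        -70,  -65,  -60,  -55,  -50,  -45,  -40,  -35,  -30,  -25,  -20,
        -15,  -10,   -5,    0,    5,   10,   15]))
(array([ 5, 26, 28, 28, 27, 40, 40, 33, 36, 26, 27, 19,  9, 10,  9,  5,  9,
        7,  5,  6,  5,  7,  9, 41, 10,  2,  1,  1,  1,  1]), array([-75, -70, -65, -60, -55, -50, -45, -40, -35, -30, -25, -20, -15,
       -10,  -5,   0,   5,  10,  15,  20,  25,  30,  35,  40,  45,  50,
        55,  60,  65,  70,  75]))
```

View pics/d.png

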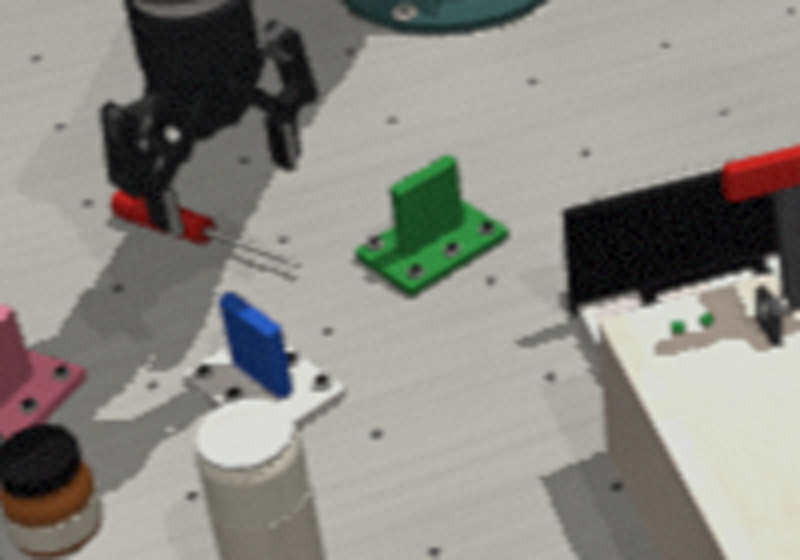

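The gripper looks roughly above but perhaps offset from the rib (blue rib at crop (255,345), finger tips at (165,215) and (290,155)). I'll check this numerically.

Run:
```python
from m import *
a,b=[dict(np.load(n+'.npz')) for n in('scene','top')]
for s in(a,b):print(proj(s,[.4914,-.3154,.1395]),proj(s,[.4914,-.3154,.1395+.013]),proj(s,[.493,-.317,.076]))
P=pts(a)
for u,v in((151,215),(182,200),(150,207),(182,194),(172,236)):
    print(u,v,P[v,u].round(3),a['image'][v,u])
save(cv2.resize(b['image'][180:300,320:460],(700,600),interpolation=2),'pics/e.png')
```

```text
[168.99135843 218.80072728] [168.20730055 215.01785998] [172.26696939 237.12408856]
[400.55302511 231.51323179] [401.77968949 230.67336468] [395.47986097 234.87336465]
151 215 [ 0.521 -0.361  0.19 ] [22 23 24]
182 200 [ 0.486 -0.271  0.184] [50 49 45]
150 207 [ 0.526 -0.36   0.219] [29 26 27]
182 194 [ 0.487 -0.269  0.204] [80 77 76]
172 236 [ 0.487 -0.316  0.075] [ 82  95 141]
```

View pics/e.png

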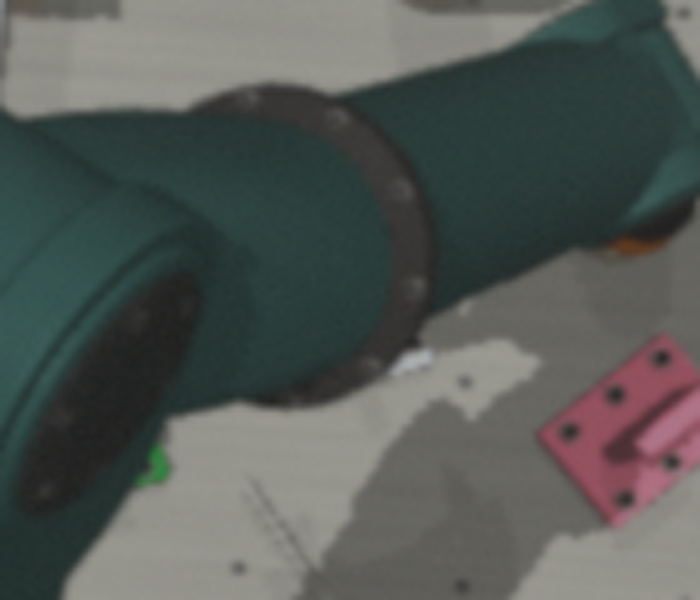

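Both fingers straddle the rib: the tip midpoint from depth agrees with TCP and rib to about 3 mm. Descend and grip.

Emit:
carry_out(
  targets="1 -1 -40 0 -1;1 -1 -75 0 -1;1 -1 -95 0 -1;1 -1 -103 0 -1;1 -1 -103 0 -1;1 -1 -103 0 1;1 -1 -103 0 1;1 -1 -103 0 1",
  newtons=50,
)

```text
clock: 3.82
ee_pos: [0.4931, -0.3183, 0.038]
tcp_rot: [3.141, -0.001, 0.383]
ft_force: [-0.4, -0.7, 0.7]
finger_gap: 0.0322
finger_force: 0.0
```

Emit:
carry_out(
  targets="0 0 0 0 1;0 0 0 0 1;0 0 0 0 1;0 0 20 0 1;0 0 40 0 1;0 0 60 0 1;0 0 60 0 1",
)

```text
clock: 4.7
ee_pos: [0.4941, -0.319, 0.0998]
tcp_rot: [3.138, -0.003, 0.383]
ft_force: [0.6, -0.6, -2.0]
finger_gap: 0.0126
finger_force: 49.6
```

Run:
```python
from m import *
s=arm.get_state();print(s['clock'],s['joint_pos'].round(2),s['ee_pos'].round(4),s['tcp_rot'].round(3))
a=snap('scene')
P=pts(a);h=cv2.cvtColor(a['image'],cv2.COLOR_RGB2HSV)
save(cv2.resize(a['image'][160:300,110:310],(800,560),interpolation=2),'pics/f.png')
```

```text
4.7 [ 0.09  0.64  0.58  2.02 -0.59  0.64 -0.12] [ 0.4941 -0.319   0.0998] [ 3.138e+00 -3.000e-03  3.830e-01]
```

View pics/f.png

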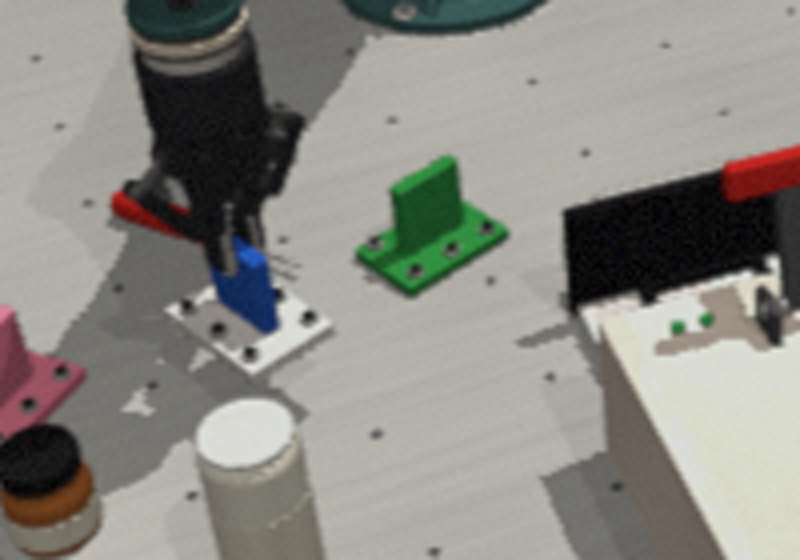

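The carrier is held and clear: the plate is off the table at crop (250,320), level, and fingers on the rib's middle. Now the nest position from the first unoccluded top picture.

Run:
```python
from m import *
b=dict(np.load('top.npz')); im=cv2.imread('pics/b.png'); V=im.max(2)
C=-b['R'].T@b['t'];K=np.linalg.inv(b['camera_matrix'])
def ray(u,v,z):
    D=b['R'].T@(K@[u,v,1]); return (C+D*(z-C[2])/D[2])*1000
U=np.array([.9974,-.0715]);W=np.array([.0715,.9974]);O=np.array([659.5,-1.1])  # top-view unit frame
X=np.array([[ray(u,v,.03)[:2] for u in range(240,340)] for v in range(160,235)])
A=(X-O)@U;B=(X-O)@W;v=V[160:235,240:340]
for a0,a1 in((-90,-30),):
    for c in np.arange(-70,71,3):
        m=(A>a0)&(A<a1)&(abs(B-c)<1.5); print(int(c),int(np.median(v[m])),end=' | ')
print()
for c in np.arange(-130,6,3):
    m=(abs(B)<25)&(abs(A-c)<1.5); print(int(c),int(np.median(v[m])),end=' | ')
save(cv2.cvtColor(cv2.resize(im[150:240,230:350],(800,600),interpolation=2),cv2.COLOR_BGR2RGB),'pics/g.png')
```

```text
-70 158 | -67 158 | -64 159 | -61 158 | -58 156 | -55 141 | -52 109 | -49 75 | -46 62 | -43 94 | -40 134 | -37 152 | -34 156 | -31 156 | -28 156 | -25 156 | -22 156 | -19 157 | -16 158 | -13 158 | -10 158 | -7 158 | -4 157 | -1 158 | 2 158 | 5 157 | 8 158 | 11 158 | 14 158 | 17 158 | 20 158 | 23 158 | 26 158 | 29 157 | 32 155 | 35 139 | 38 104 | 41 67 | 44 60 | 47 97 | 50 136 | 53 155 | 56 159 | 59 159 | 62 159 | 65 159 | 68 159 | 
-130 36 | -127 37 | -124 37 | -121 39 | -118 43 | -115 45 | -112 60 | -109 109 | -106 147 | -103 157 | -100 157 | -97 158 | -94 157 | -91 158 | -88 158 | -85 159 | -82 159 | -79 159 | -76 159 | -73 159 | -70 158 | -67 158 | -64 158 | -61 158 | -58 157 | -55 157 | -52 156 | -49 155 | -46 155 | -43 156 | -40 156 | -37 156 | -34 155 | -31 156 | -28 155 | -25 156 | -22 157 | -19 157 | -16 157 | -13 156 | -10 145 | -7 107 | -4 65 | -1 46 | 2 62 | 5 88 |
```

View pics/g.png

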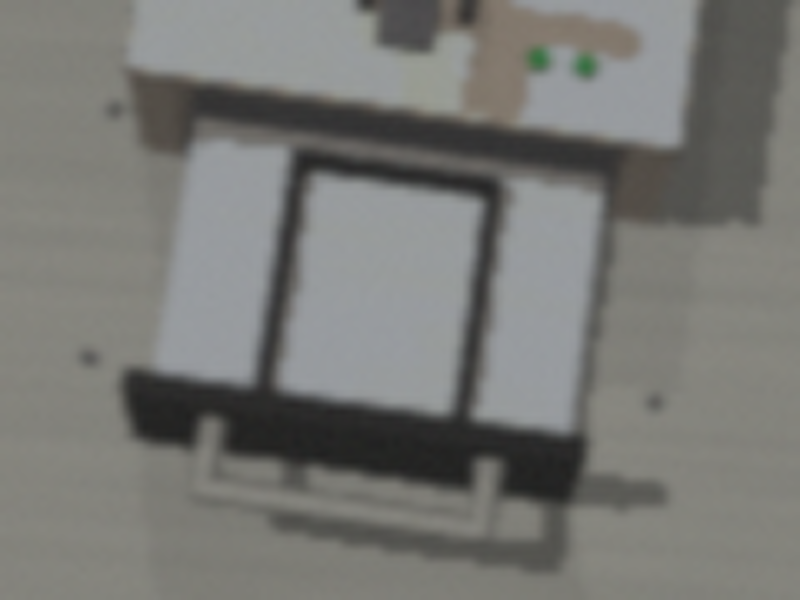

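Emit:
carry_out(
  targets="0 0 50 0 1;10 40 95 -0.1 1;25 90 95 -0.2 1;45 145 95 -0.3 1;65 200 95 -0.4 1;85 255 95 -0.455 1;100 300 95 -0.455 1;107 319 95 -0.455 1",
)

```text
clock: 5.75
ee_pos: [0.5999, 0.0055, 0.1911]
tcp_rot: [-3.141, 0.002, -0.066]
ft_force: [-1.1, 0.2, -1.3]
finger_gap: 0.0124
finger_force: 49.6
```

Emit:
carry_out(
  targets="0 0 -20 0 1;0 0 -40 0 1;0 0 -55 0 1;0 0 -55 0 1;0 0 -55 0 1",
)

```text
clock: 6.38
ee_pos: [0.6, -0.0002, 0.1377]
tcp_rot: [3.141, -0.001, -0.074]
ft_force: [0.7, 0.5, -3.1]
finger_gap: 0.0125
finger_force: 49.6
```

Run:
```python
from m import *
s=arm.get_state();print(s['clock'],s['joint_pos'].round(2),s['ee_pos'].round(4),s['tcp_rot'].round(3),s['finger_gap'],s['ft_force'].round(1))
a=snap('scene');b=snap('top')
for s in(a,b):
    P=pts(s);h=cv2.cvtColor(s['image'],cv2.COLOR_RGB2HSV);H,S,V=[h[...,i] for i in range(3)]
    m=(H>105)&(H<125)&(S>120)&(abs(P[...,1])<.15)&(P[...,0]>.5)&(P[...,0]<.7)
    Q=P[m]
    if len(Q)>5: print(len(Q),np.median(Q,0).round(4),Q.min(0).round(3),Q.max(0).round(3),cv2.minAreaRect((Q[:,:2]*1000).astype(np.float32)))
save(np.hstack([cv2.resize(a['image'][130:280,230:380],(400,400),interpolation=2),cv2.resize(b['image'][110:260,210:360],(400,400),interpolation=2)]),'pics/i.png')
```

```text
6.375 [-0.61  0.66  0.79  1.98 -0.67  0.78 -1.06] [ 6.000e-01 -2.000e-04  1.377e-01] [ 3.141e+00 -1.000e-03 -7.400e-02] 0.012528534672073786 [ 0.7  0.5 -3.1]
125 [ 0.608  -0.0063  0.1331] [ 0.528 -0.093  0.031] [0.634 0.013 0.189] ((580.1459350585938, -43.66217803955078), (106.53632354736328, 99.10332489013672), 85.0560302734375)
48 [0.578  0.0025 0.174 ] [ 0.561 -0.003  0.139] [0.593 0.009 0.295] ((576.968994140625, 2.654686450958252), (32.2777214050293, 10.800684928894043), 4.32465934753418)
```

View pics/i.png

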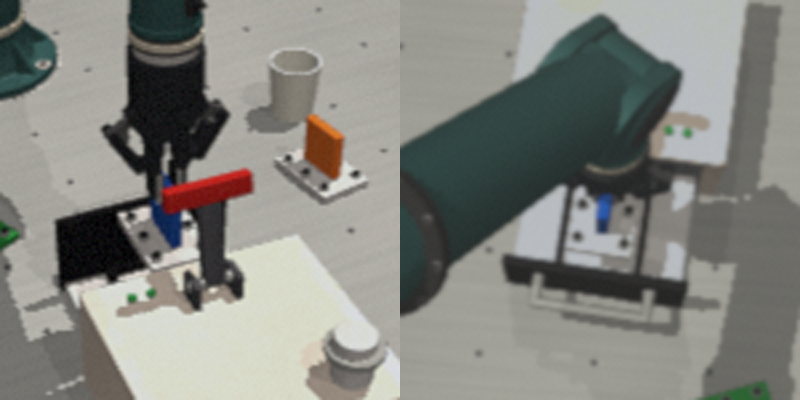

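The carrier hovers over the nest: the top crop shows its plate between the rim bars, x 565 to 635 at row 240. I'll measure its edges against the rim.

Run:
```python
from m import *
U=np.array([.9974,-.0715]);W=np.array([.0715,.9974])
for n,O in(('top',[659.5,-1.1]),('scene',[663.4,-2.6])):
    b=dict(np.load(n+'.npz'));P=pts(b)*1000;q=P[...,:2]-np.array(O);A=q@U;B=q@W;V=b['image'].max(2)
    m=(abs(P[...,2]-113)<5)&(A>-125)&(A<0)&(abs(B)<60)&(V>95)
    print(n,m.sum(),'A',np.percentile(A[m],[1,5,95,99]).round(1),'B',np.percentile(B[m],[1,5,50,95,99]).round(1),np.percentile(P[...,2][m],[5,50,95]))
    for lo in range(-115,0,10):
        k=m&(A>lo)&(A<lo+10)
        if k.sum()>8:print(lo,k.sum(),B[k].min().round(1),B[k].max().round(1))
    f=(V<60)&(P[...,2]>92)&(P[...,2]<112)&(A<-95)&(A>-160)&(abs(B)<110)
    if f.sum():print('front plate A',np.percentile(A[f],[5,50,95]).round(1),'B',np.percentile(B[f],[1,99]).round(1))
```

```text
top 382 A [-112.2 -110.6  -52.6  -47. ] B [-35.1 -32.6  -0.8  31.5  33.5] [108.67407781 111.99590386 116.20901474]
-115 63 -35.1 33.4
-105 69 -34.7 34.2
-95 70 -35.4 33.4
-85 51 -33.8 32.5
-75 58 -35.3 34.0
-65 42 -34.0 32.6
-55 26 -35.6 34.0
front plate A [-138.  -134.5 -129.7] B [-95.3  91.6]
scene 332 A [-109.4 -102.9  -13.7  -11.9] B [-36.6 -35.5 -14.1  23.   29.6] [108.75987424 111.43975672 114.85164561]
-115 12 -36.3 -1.2
-105 25 -34.3 -3.2
-95 25 -36.1 30.2
-85 27 -36.0 29.9
-75 15 -36.4 29.7
-65 33 -37.5 30.9
-55 37 -36.4 26.0
-45 41 -37.1 24.4
-35 43 -36.5 17.7
-25 51 -37.1 17.8
-15 23 -33.6 12.4
front plate A [-135.7 -128.1 -124. ] B [-100.1    6. ]
```

Carrier centre agrees with the nest to within about 1 mm (clearance is 6 mm). Lower it.

Emit:
carry_out(
  targets="1 -1 -25 0 1;1 -1 -45 0 1;1 -1 -60 0 1;1 -1 -68 0 1;1 -1 -73 0 1;1 -1 -76 0 1;1 -1 -76 0 1",
)

```text
clock: 7.35
ee_pos: [0.601, -0.0002, 0.0617]
tcp_rot: [-3.142, -0.0, -0.072]
ft_force: [-0.2, -0.3, -1.9]
finger_gap: 0.0133
finger_force: 49.6
```

Emit:
carry_out(
  targets="0 0 -1 0 1;0 0 -2 0 1;0 0 -3 0 1;0 0 -3 0 1",
)

```text
clock: 7.85
ee_pos: [0.6008, -0.0001, 0.0584]
tcp_rot: [-3.142, 0.0, -0.072]
ft_force: [-0.3, 0.0, -1.9]
finger_gap: 0.0128
finger_force: 49.6
```

Emit:
carry_out(
  targets="0 0 -1 0 1;0 0 -1 0 1;0 0 -2 0 1;0 0 -2 0 1",
)

```text
clock: 8.35
ee_pos: [0.6013, -0.0002, 0.0578]
tcp_rot: [-3.14, -0.001, -0.072]
ft_force: [-1.7, 1.7, 8.8]
finger_gap: 0.0126
finger_force: 51.2
```

Emit:
carry_out(
  targets="0 0 1 0 0.5;0 0 1 0 0;0 0 1 0 -0.5;0 0 1 0 -0.5;0 0 1 0 -0.5;0 0 20 0 -0.5;0 0 50 0 -0.5;0 0 80 0 -0.5",
)

```text
clock: 9.35
ee_pos: [0.601, -0.0004, 0.1385]
tcp_rot: [3.141, -0.001, -0.073]
ft_force: [-0.0, -0.3, 0.8]
finger_gap: 0.0641
finger_force: 0.0
```

Emit:
carry_out(
  targets="-40 0 30 0 -0.5;-90 0 40 0 -0.5;-150 10 40 0 1;-160 10 40 0 1;-160 10 40 0 1",
)

```text
clock: 9.98
ee_pos: [0.4411, 0.01, 0.1774]
tcp_rot: [-3.14, -0.002, -0.072]
ft_force: [0.6, 0.5, 0.3]
finger_gap: 0.0096
finger_force: 0.0
```

Run:
```python
from m import *
s=arm.get_state();print(s['clock'],s['joint_pos'].round(2),s['ee_pos'].round(4),s['tcp_rot'].round(3),s['finger_gap'],s['ft_force'].round(1))
a=snap('scene');b=snap('top')
meas('scene',a);meas('top',b)
save(np.hstack([cv2.resize(a['image'][130:280,230:380],(400,400),interpolation=2),cv2.resize(b['image'][110:260,210:360],(400,400),interpolation=2)]),'pics/j.png')
```

```text
9.975 [-0.83  0.43  0.93  2.28 -0.57  0.67 -1.12] [0.4411 0.01   0.1774] [-3.14e+00 -2.00e-03 -7.20e-02] 0.009583700017771346 [0.6 0.5 0.3]
scene blue rib 73 [562.5  10.   57.7] rect [569.2   6.3] [37.7 89.1] 50.6 z [27. 61. 81.] px [289. 223.]
scene rib top 21 [592.1  -5.1  75.6] rect [595.2  -5.1] [ 2.3 41. ] 86.2 z [69. 76. 84.] px [289. 226.]
scene carrier all 686 [543.4  -9.7  50.7] rect [551.6  -5.1] [ 99.8 101.9] 43.3 z [19. 50. 84.] px [280. 223.]
scene unit top 6048 [795.3 -24.3 119.5] rect [783.8 -11.4] [242.7 244.9] 86.3 z [116. 120. 123.] px [319. 263.]
scene red handle 316 [703.4 -10.8 236.9] rect [701.4  -7.9] [87.1 16.1] 85.3 z [224. 238. 246.] px [307. 202.]
scene front plate dark 428 [902.1 -23.2 100.1] rect [902.2 -20.7] [199.3   7.5] 86.3 z [ 91. 100. 109.] px [341. 297.]
scene floor z20 244 [900.6 -28.9  19.9] rect [901.2 -22.8] [241.7  38.4] 77.6 z [15. 20. 24.] px [336. 320.]
scene rim z30 204 [901.  -30.3  30.1] rect [902.1 -21.4] [242.1  30.7] 79.6 z [26. 30. 34.] px [336. 317.]
top blue rib none
top rib top none
top carrier all none
top unit top 5484 [775.4 -13.4 119. ] rect [779.3  -9.7] [240.2 242.5] 85.9 z [115. 119. 124.] px [297. 128.]
top red handle 134 [692.9  -4.4 243.1] rect [692.6  -4.5] [81.9 12.3] 85.1 z [237. 243. 248.] px [292. 139.]
top front plate dark 58 [520.2 -69.3 103.1] rect [520.9 -69. ] [37. 11.] 89.9 z [ 92. 104. 110.] px [310. 217.]
top floor z20 960 [629.1 -11.8  19.6] rect [614.1   2.4] [190.3 122.2] 85.6 z [15. 19. 24.] px [292. 186.]
top rim z30 110 [620.8 -18.9  30.3] rect [618.8 -20. ] [60.  30.2] 4.3 z [26. 30. 33.] px [294. 188.]
  return _methods._mean(a, axis=axis, dtype=dtype,
  ret = um.true_divide(
```

View pics/j.png

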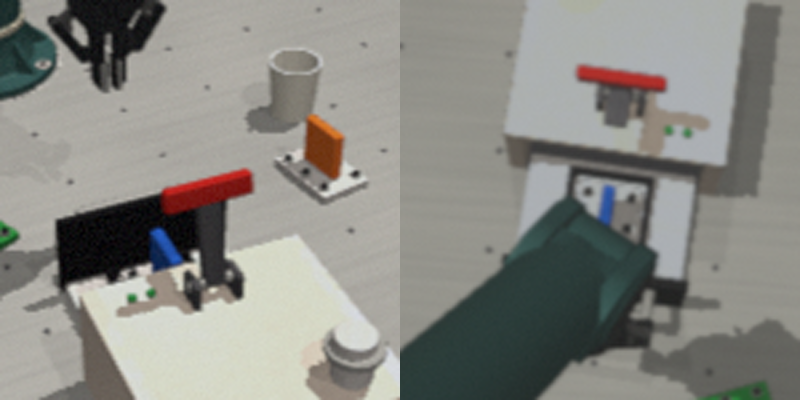

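The carrier lies inside the rim (top crop (610,205), rim visible all around). Now close the drawer with shut fingers on the pull bar.

Emit:
carry_out(
  targets="0 0 -50 0 1;0 0 -95 0 1;0 0 -113 0 1;8 0 -115 0 1;18 -1 -115 0 1;26 -1 -115 0 1;32 -2 -115 0 1;38 -2 -115 0 1",
)

```text
clock: 11.08
ee_pos: [0.4794, 0.008, 0.0619]
tcp_rot: [-3.142, -0.001, -0.072]
ft_force: [0.3, -0.3, 0.2]
finger_gap: 0.0002
finger_force: 0.0
```

Emit:
carry_out(
  targets="8 0 0 0 1;18 -1 0 0 1;29 -2 0 0 1;40 -2 0 0 1;51 -3 0 0 1;62 -4 0 0 1;73 -4 0 0 1;84 -5 0 0 1",
)

```text
clock: 12.08
ee_pos: [0.5613, 0.0023, 0.0617]
tcp_rot: [-3.141, 0.003, -0.073]
ft_force: [-3.7, -0.5, 6.0]
finger_gap: 0.0
finger_force: 3.4
```

Emit:
carry_out(
  targets="9 -1 0 0 1;18 -1 0 0 1;26 -2 0 0 1;32 -2 0 0 1;36 -2 0 0 1;38 -3 0 0 1;39 -3 0 0 1",
)

```text
clock: 12.95
ee_pos: [0.6016, -0.0005, 0.0617]
tcp_rot: [3.141, 0.0, -0.073]
ft_force: [-2.6, -0.9, 5.5]
finger_gap: 0.0003
finger_force: 3.0
```

Emit:
carry_out(
  targets="1 0 0 0 1;2 0 0 0 1;3 0 0 0 1;4 0 0 0 1;5 0 0 0 1",
)

```text
clock: 13.58
ee_pos: [0.6064, -0.0008, 0.0618]
tcp_rot: [3.141, 0.001, -0.073]
ft_force: [-3.3, -2.7, 5.6]
finger_gap: -0.0001
finger_force: 2.9
```

Emit:
carry_out(
  targets="1 0 0 0 1;2 0 0 0 1;3 0 0 0 1;4 0 0 0 1",
)

```text
clock: 14.08
ee_pos: [0.6067, -0.0008, 0.0617]
tcp_rot: [-3.141, 0.008, -0.073]
ft_force: [-10.5, -0.8, 12.8]
finger_gap: -0.0002
finger_force: 8.0
```

Emit:
carry_out(
  targets="2 0 0 0 1;4 0 0 0 1;4 0 0 0 1",
)

```text
clock: 14.45
ee_pos: [0.6066, -0.0008, 0.0616]
tcp_rot: [-3.139, 0.015, -0.073]
ft_force: [-15.2, 0.0, 18.1]
finger_gap: -0.0
finger_force: 12.0
```

Run:
```python
from m import *
a=snap('scene');b=snap('top')
U=np.array([.9974,-.0715]);W=np.array([.0715,.9974])
for n,s,O in(('top',b,[659.5,-1.1]),('scene',a,[663.4,-2.6])):
    P=pts(s)*1000;q=P[...,:2]-np.array(O);A=q@U;B=q@W;V=s['image'].max(2)
    f=(V<60)&(P[...,2]>92)&(P[...,2]<112)&(A<20)&(A>-80)&(B<-50)&(B>-110)
    if f.sum():print(n,f.sum(),'front plate A',np.percentile(A[f],[5,50,95]).round(1))
```

```text
top 74 front plate A [-12.1  -8.5  -2. ]
```

The front plate is at -12 to 0 mm in the unit's frame, so the drawer is shut. Retract, rise, and go over behind the lever.

Emit:
carry_out(
  targets="-15 0 0 0 1;-50 0 0 0 1;-85 0 10 0 1;-100 0 70 0 1;-100 0 130 0 1;-100 0 190 0 1;-100 0 250 0 1;-100 0 265 0 1",
)

```text
clock: 15.55
ee_pos: [0.5178, 0.0001, 0.3302]
tcp_rot: [-3.139, -0.008, -0.071]
ft_force: [-0.2, 0.2, -0.7]
finger_gap: -0.0001
finger_force: 0.0
```

Emit:
carry_out(
  targets="60 0 0 0 1;120 -2 0 0 1;180 -4 0 0 1;221 -7 0 0 1;221 -7 -20 0 1;221 -7 -20 0 1",
)

```text
clock: 16.3
ee_pos: [0.7335, -0.0061, 0.3025]
tcp_rot: [-3.141, 0.007, -0.073]
ft_force: [-0.6, -0.3, 0.4]
finger_gap: -0.0001
finger_force: 0.0
```

Run:
```python
from m import *
s=arm.get_state();print(s['clock'],s['joint_pos'].round(2),s['ee_pos'].round(4),s['tcp_rot'].round(3))
a=snap('scene')
P=pts(a);h=cv2.cvtColor(a['image'],cv2.COLOR_RGB2HSV)
m=((h[...,0]<6)|(h[...,0]>174))&(h[...,1]>150)&(P[...,2]>.13)&(P[...,2]<.3)&(P[...,0]<.8)&(P[...,0]>.55)
print(m.sum(),np.median(P[m],0))
save(cv2.resize(a['image'][130:280,220:420],(800,600),interpolation=2),'pics/k.png')
```

```text
16.3 [-0.57  0.69  0.92  1.51 -0.56  1.23 -1.21] [ 0.7335 -0.0061  0.3025] [-3.141  0.007 -0.073]
298 [ 0.70410489 -0.00951     0.23877234]
```

View pics/k.png

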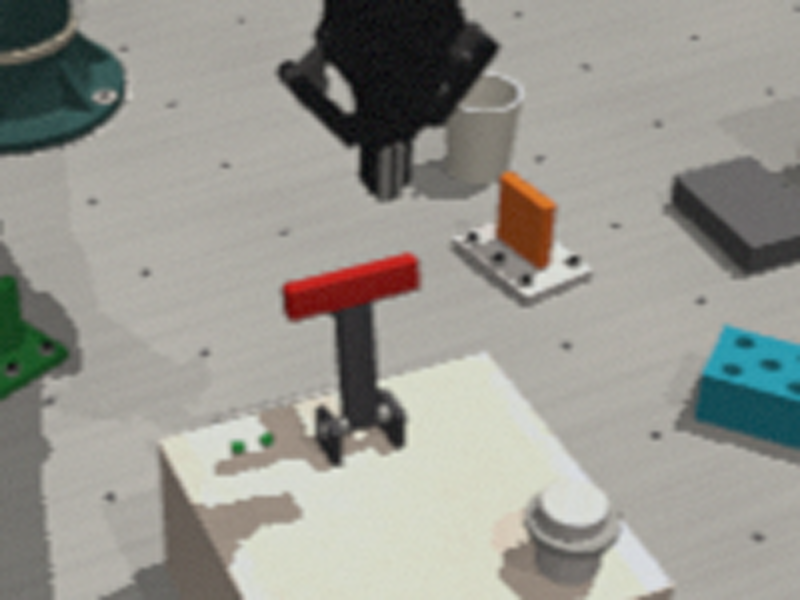

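The closed fingers are above and behind the red handle (crop handle (350,285), fingertips (385,190)). Descend behind it.

Emit:
carry_out(
  targets="0 0 0 0 1;1 0 -30 0 1;1 0 -60 0 1;1 0 -78 0 1;1 0 -78 0 1",
)

```text
clock: 16.98
ee_pos: [0.7359, -0.0065, 0.2277]
tcp_rot: [-3.141, 0.002, -0.072]
ft_force: [0.8, -0.1, 0.6]
finger_gap: -0.0002
finger_force: 0.0
```

Emit:
carry_out(
  targets="-15 1 2 0 1;-29 1 2 0 1;-43 2 0 0 1;-56 3 -6 0 1;-68 4 -14 0 1;-79 5 -23 0 1;-88 5 -34 0 1;-95 6 -46 0 1",
)

```text
clock: 17.98
ee_pos: [0.6412, -0.0012, 0.1816]
tcp_rot: [3.141, 0.0, -0.072]
ft_force: [0.3, -0.4, -0.8]
finger_gap: 0.0003
finger_force: 0.0
```

Emit:
carry_out(
  targets="-7 0 -12 0 1;-12 1 -26 0 1;-15 1 -33 0 1;-15 1 -36 0 1;-15 1 -38 0 1",
)

```text
clock: 18.6
ee_pos: [0.6274, -0.0003, 0.1446]
tcp_rot: [3.141, -0.001, -0.072]
ft_force: [-0.6, 0.2, 0.5]
finger_gap: 0.0001
finger_force: 0.0
```

Run:
```python
from m import *
s=arm.get_state();print(s['clock'],s['ee_pos'].round(4),s['ft_force'].round(1))
a=snap('scene')
save(cv2.resize(a['image'][130:280,220:420],(800,600),interpolation=2),'pics/l.png')
P=pts(a);h=cv2.cvtColor(a['image'],cv2.COLOR_RGB2HSV)
m=((h[...,0]<6)|(h[...,0]>174))&(h[...,1]>150)&(P[...,2]>.10)&(P[...,2]<.3)&(P[...,0]<.8)&(P[...,0]>.5)&(abs(P[...,1])<.1)
print(m.sum(),np.median(P[m],0),np.percentile(P[m][:,2],[5,95]))
```

```text
18.6 [ 6.274e-01 -3.000e-04  1.446e-01] [-0.6  0.2  0.5]
303 [ 0.70416119 -0.01019718  0.23851113] [0.22619405 0.24556982]
```

Run:
```python
from m import *
s=arm.get_state();print(s['clock'],s['ee_pos'].round(4),s['joint_pos'].round(3))
for n in('scene','top'):
    a=snap(n);P=pts(a);h=cv2.cvtColor(a['image'],cv2.COLOR_RGB2HSV)
    m=((h[...,0]<6)|(h[...,0]>174))&(h[...,1]>150)&(P[...,2]>.10)&(P[...,2]<.3)&(P[...,0]<.8)&(P[...,0]>.5)&(abs(P[...,1])<.1)
    v,u=np.nonzero(m)
    if m.sum():print(n,m.sum(),np.median(P[m],0).round(4),P[m].min(0).round(3),P[m].max(0).round(3),u.min(),u.max(),v.min(),v.max())
    print('tip px',proj(a,[.6274,0,.145]),'body px',proj(a,[.6274,0,.26]), P[int(proj(a,[.6274,0,.26])[1]),int(proj(a,[.6274,0,.26])[0])].round(3))
    # lever arm / hook: dark points near the unit's middle, below the handle
    d=(h[...,2]<95)&(abs(P[...,1]+.005)<.02)&(P[...,2]>.135)&(P[...,2]<.225)&(P[...,0]>.6)&(P[...,0]<.78)
    for z0 in np.arange(.135,.225,.015):
        k=d&(P[...,2]>z0)&(P[...,2]<z0+.015)
        if k.sum()>3: print(z0.round(3),k.sum(),np.median(P[k],0).round(3),P[k][:,0].min().round(3),P[k][:,0].max().round(3))
```

```text
18.65 [ 6.273e-01 -2.000e-04  1.445e-01] [-0.611  0.699  0.829  1.913 -0.689  0.841 -1.056]
scene 305 [ 0.704  -0.0103  0.2386] [ 0.627 -0.051  0.192] [0.712 0.034 0.248] 291 323 194 209
tip px [296.39313827 212.70313607] body px [296.61739072 177.22440429] [ 0.64  -0.008  0.27 ]
0.135 60 [ 0.724 -0.     0.144] 0.708 0.736
0.15 54 [ 0.72  -0.01   0.157] 0.708 0.726
0.165 48 [ 0.717 -0.01   0.172] 0.706 0.721
0.18 48 [ 0.714 -0.01   0.188] 0.626 0.719
0.195 76 [ 0.709 -0.009  0.203] 0.624 0.716
0.21 131 [ 0.64  -0.009  0.217] 0.615 0.712
tip px [288.22957066 174.04490444] body px [288.98379832 160.69433371] [0.59  0.002 0.374]
0.165 11 [0.614 0.    0.178] 0.613 0.619
0.18 10 [0.615 0.003 0.189] 0.614 0.619
0.195 12 [0.614 0.001 0.206] 0.612 0.618
0.21 18 [ 0.613 -0.019  0.216] 0.61 0.62
```

The lever is still up at its old angle, and no contact was felt. I'll go back over and retry lower on the handle, in small steps with force readings.

Emit:
carry_out(
  targets="-30 0 0 0 1;-30 0 60 0 1;-30 0 120 0 1;-30 0 170 0 1;20 -2 185 0 1;80 -5 185 0 1;118 -7 185 0 1;118 -7 185 0 1",
)

```text
clock: 19.75
ee_pos: [0.747, -0.0071, 0.3287]
tcp_rot: [3.14, -0.001, -0.071]
ft_force: [-0.9, 0.3, -0.2]
finger_gap: -0.0
finger_force: 0.0
```

Emit:
carry_out(
  targets="0 0 -40 0 1;0 0 -80 0 1;0 0 -108 0 1;0 0 -118 0 1;0 0 -118 0 1",
)

```text
clock: 20.38
ee_pos: [0.7443, -0.0071, 0.2118]
tcp_rot: [3.142, 0.0, -0.072]
ft_force: [0.6, -0.7, 0.0]
finger_gap: 0.0001
finger_force: 0.0
```

Emit:
carry_out(
  targets="-8 0 0 0 1;-16 0 0 0 1;-22 1 0 0 1",
)

```text
clock: 20.75
ee_pos: [0.7223, -0.0064, 0.2124]
tcp_rot: [-3.141, -0.001, -0.073]
ft_force: [-0.3, 0.2, -1.0]
finger_gap: -0.0
finger_force: 0.0
```

```bash
cat > r.py <<'E'
from m import *
s=arm.get_state();print(s['clock'],s['ee_pos'].round(4),s['ft_force'].round(1))
a=snap('scene');P=pts(a);h=cv2.cvtColor(a['image'],cv2.COLOR_RGB2HSV)
m=((h[...,0]<6)|(h[...,0]>174))&(h[...,1]>150)&(P[...,2]>.10)&(P[...,2]<.3)&(P[...,0]<.8)&(P[...,0]>.5)&(abs(P[...,1])<.1)
v,u=np.nonzero(m)
if len(u):print('red',m.sum(),np.median(P[m],0).round(3),P[m].min(0).round(3),P[m].max(0).round(3),'px',u.min(),u.max(),v.min(),v.max())
d=(h[...,2]<95)&(abs(P[...,1]+.005)<.05)&(P[...,2]>.125)&(P[...,2]<.35)&(P[...,0]>.55)&(P[...,0]<.85)
for z0 in np.arange(.13,.35,.02):
    k=d&(P[...,2]>z0)&(P[...,2]<z0+.02)
    if k.sum()>3: print('dark',z0.round(3),k.sum(),np.median(P[k],0).round(3),P[k].min(0).round(3),P[k].max(0).round(3))
E
python3 r.py
```

```text
20.75 [ 0.7223 -0.0064  0.2124] [-0.3  0.2 -1. ]
red 193 [ 0.704 -0.023  0.239] [ 0.689 -0.051  0.224] [0.736 0.034 0.275] px 291 323 194 209
dark 0.13 124 [ 0.723 -0.013  0.143] [ 0.704 -0.036  0.131] [0.736 0.015 0.15 ]
dark 0.15 66 [ 0.719 -0.011  0.16 ] [ 0.708 -0.033  0.15 ] [0.734 0.01  0.17 ]
dark 0.17 62 [ 0.715 -0.009  0.179] [ 0.708 -0.019  0.17 ] [0.723 0.003 0.19 ]
dark 0.19 68 [ 0.711 -0.01   0.199] [ 0.701 -0.019  0.19 ] [0.718 0.003 0.21 ]
dark 0.21 46 [ 0.708 -0.012  0.216] [ 0.696 -0.022  0.211] [0.711 0.021 0.23 ]
dark 0.23 45 [ 0.731 -0.012  0.244] [ 0.7   -0.019  0.235] [0.736 0.006 0.25 ]
dark 0.25 78 [ 0.732 -0.011  0.26 ] [ 0.718 -0.021  0.25 ] [0.737 0.006 0.27 ]
dark 0.27 156 [ 0.733 -0.007  0.284] [ 0.713 -0.042  0.27 ] [0.739 0.031 0.29 ]
dark 0.29 220 [ 0.734 -0.002  0.301] [ 0.709 -0.055  0.29 ] [0.743 0.044 0.31 ]
dark 0.31 234 [ 0.734 -0.002  0.32 ] [ 0.722 -0.054  0.31 ] [0.746 0.045 0.33 ]
dark 0.33 269 [ 0.734 -0.02   0.339] [ 0.713 -0.055  0.33 ] [0.746 0.045 0.35 ]
```

Emit:
carry_out(
  targets="-5 0 0 0 1;-10 0 0 0 1;-15 0 0 0 1;-20 0 0 0 1",
)

```text
clock: 21.3
ee_pos: [0.703, -0.006, 0.2116]
tcp_rot: [3.142, -0.001, -0.072]
ft_force: [1.0, 0.8, -0.2]
finger_gap: 0.0005
finger_force: 0.8
```

```bash
python3 r.py | head -8
```

```text
21.3 [ 0.703  -0.006   0.2116] [ 1.   0.8 -0.2]
red 199 [ 0.693 -0.021  0.235] [ 0.681 -0.05   0.221] [0.713 0.036 0.262] px 289 321 192 207
dark 0.13 121 [ 0.723 -0.015  0.144] [ 0.703 -0.036  0.13 ] [0.735 0.015 0.15 ]
dark 0.15 76 [ 0.717 -0.01   0.159] [ 0.703 -0.02   0.15 ] [0.735 0.012 0.17 ]
dark 0.17 71 [ 0.709 -0.009  0.18 ] [ 0.697 -0.019  0.17 ] [0.716 0.002 0.19 ]
dark 0.19 76 [ 0.703 -0.01   0.2  ] [ 0.682 -0.018  0.19 ] [0.71  0.003 0.21 ]
dark 0.21 44 [ 0.697 -0.01   0.216] [ 0.69  -0.022  0.21 ] [0.703 0.003 0.23 ]
dark 0.23 50 [ 0.711 -0.011  0.242] [ 0.691 -0.02   0.232] [0.716 0.007 0.25 ]
```

The lever follows now (handle 704 → 693 mm). Continue along the arc with the tip low on the lever.

Emit:
carry_out(
  targets="-6 0 -3 0 1;-12 1 -6 0 1;-18 1 -10 0 1;-24 2 -14 0 1",
)

```text
clock: 21.85
ee_pos: [0.6781, -0.0046, 0.1972]
tcp_rot: [3.141, 0.0, -0.073]
ft_force: [0.7, -0.7, 1.6]
finger_gap: -0.0001
finger_force: 0.8
```

```bash
python3 r.py | head -8
```

```text
21.85 [ 0.6781 -0.0046  0.1972] [ 0.7 -0.7  1.6]
red 185 [ 0.667 -0.019  0.221] [ 0.655 -0.049  0.211] [0.691 0.039 0.248] px 285 317 191 205
dark 0.13 122 [ 0.723 -0.011  0.144] [ 0.699 -0.036  0.131] [0.736 0.015 0.15 ]
dark 0.15 88 [ 0.71  -0.009  0.16 ] [ 0.688 -0.021  0.15 ] [0.722 0.003 0.17 ]
dark 0.17 95 [ 0.694 -0.009  0.181] [ 0.636 -0.018  0.17 ] [0.707 0.006 0.19 ]
dark 0.19 87 [ 0.68  -0.009  0.199] [ 0.65  -0.017  0.19 ] [0.689 0.005 0.21 ]
dark 0.21 39 [ 0.684 -0.011  0.223] [ 0.665 -0.031  0.211] [0.693 0.006 0.23 ]
dark 0.23 76 [ 0.687 -0.011  0.241] [ 0.672 -0.018  0.231] [0.693 0.009 0.25 ]
```

Emit:
carry_out(
  targets="-6 0 -5 0 1;-11 0 -11 0 1;-16 1 -17 0 1;-20 1 -24 0 1;-23 1 -31 0 1;-26 1 -38 0 1;-28 1 -45 0 1;-29 1 -49 0 1",
)

```text
clock: 22.9
ee_pos: [0.6494, -0.003, 0.1479]
tcp_rot: [-3.142, 0.001, -0.072]
ft_force: [0.6, 0.0, 0.8]
finger_gap: 0.0
finger_force: 0.7
```

```bash
python3 r.py | head -8
```

```text
22.9 [ 0.6494 -0.003   0.1479] [0.6 0.  0.8]
red 159 [ 0.632 -0.018  0.172] [ 0.617 -0.046  0.163] [0.663 0.04  0.209] px 281 311 199 213
dark 0.13 178 [ 0.717 -0.012  0.145] [ 0.632 -0.036  0.131] [0.736 0.015 0.15 ]
dark 0.15 166 [ 0.673 -0.009  0.158] [ 0.636 -0.044  0.15 ] [0.73  0.026 0.169]
dark 0.17 51 [ 0.659 -0.007  0.182] [ 0.641 -0.017  0.172] [0.664 0.009 0.19 ]
dark 0.19 66 [ 0.658 -0.008  0.199] [ 0.643 -0.021  0.19 ] [0.665 0.007 0.21 ]
dark 0.21 160 [ 0.66  -0.001  0.222] [ 0.638 -0.044  0.211] [0.667 0.036 0.23 ]
dark 0.23 179 [0.662 0.002 0.24 ] [ 0.639 -0.055  0.23 ] [0.672 0.045 0.25 ]
```

The collision tip is evidently some 12 mm above the TCP; the lever is at about 0.26 rad. Lift, move over the handle, and press down until it stops.

Emit:
carry_out(
  targets="0 0 25 0 1;-20 2 30 0 1;-23 2 20 0 1;-23 2 8 0 1;-23 2 0 0 1;-23 2 -5 0 1;-23 2 -10 0 1",
)

```text
clock: 23.82
ee_pos: [0.627, -0.0013, 0.138]
tcp_rot: [3.141, 0.0, -0.072]
ft_force: [-0.4, -0.4, 1.1]
finger_gap: -0.0004
finger_force: 0.6
```

Emit:
carry_out(
  targets="0 0 -3 0 1;0 0 -5 0 1;0 0 -5 0 1",
)

```text
clock: 24.2
ee_pos: [0.627, -0.0011, 0.1335]
tcp_rot: [3.141, -0.0, -0.072]
ft_force: [-0.6, 0.5, -0.4]
finger_gap: -0.0
finger_force: 0.0
```

```bash
python3 r.py | head -5
```

```text
24.2 [ 0.627  -0.0011  0.1335] [-0.6  0.5 -0.4]
red 169 [ 0.629 -0.015  0.152] [ 0.611 -0.046  0.142] [0.643 0.041 0.171] px 280 311 205 218
dark 0.13 287 [ 0.703 -0.01   0.146] [ 0.635 -0.036  0.13 ] [0.736 0.015 0.15 ]
dark 0.15 82 [ 0.638 -0.005  0.153] [ 0.618 -0.019  0.15 ] [0.731 0.012 0.17 ]
dark 0.17 58 [ 0.636 -0.006  0.18 ] [ 0.621 -0.016  0.171] [0.641 0.01  0.189]
```

Emit:
carry_out(
  targets="0 0 -2 0 1;0 0 -4 0 1;0 0 -6 0 1;0 0 -6 0 1",
)

```text
clock: 24.75
ee_pos: [0.6268, -0.0011, 0.1272]
tcp_rot: [3.142, 0.0, -0.072]
ft_force: [0.6, -0.4, -0.4]
finger_gap: 0.0002
finger_force: 0.0
```

```bash
python3 r.py | head -5
```

```text
24.75 [ 0.6268 -0.0011  0.1272] [ 0.6 -0.4 -0.4]
red 157 [ 0.629 -0.014  0.146] [ 0.61  -0.045  0.137] [0.639 0.042 0.163] px 280 311 207 219
dark 0.13 318 [ 0.697 -0.009  0.145] [ 0.62  -0.035  0.13 ] [0.736 0.017 0.15 ]
dark 0.15 51 [ 0.636 -0.004  0.161] [ 0.62  -0.014  0.151] [0.641 0.01  0.17 ]
dark 0.17 57 [ 0.635 -0.007  0.178] [ 0.619 -0.015  0.17 ] [0.642 0.011 0.19 ]
```

Emit:
carry_out(
  targets="0 0 -2 0 1;0 0 -4 0 1;0 0 -5 0 1;0 0 -5 0 1",
)

```text
clock: 25.3
ee_pos: [0.6271, -0.0011, 0.126]
tcp_rot: [-3.138, -0.0, -0.073]
ft_force: [-6.5, 2.3, 22.3]
finger_gap: -0.0003
finger_force: 10.9
```

```bash
python3 r.py | head -5
```

```text
25.3 [ 0.6271 -0.0011  0.126 ] [-6.5  2.3 22.3]
red 158 [ 0.629 -0.014  0.146] [ 0.612 -0.045  0.137] [0.64  0.042 0.161] px 280 311 207 219
dark 0.13 313 [ 0.696 -0.009  0.145] [ 0.619 -0.036  0.13 ] [0.738 0.016 0.149]
dark 0.15 56 [ 0.637 -0.005  0.16 ] [ 0.619 -0.014  0.15 ] [0.717 0.013 0.17 ]
dark 0.17 56 [ 0.636 -0.005  0.178] [ 0.622 -0.02   0.17 ] [0.642 0.01  0.19 ]
```

The lever is bottomed (22 N, handle top at 146 mm). Retreat and verify everything.

Emit:
carry_out(
  targets="0 0 20 0 1;0 0 80 0 1;0 0 140 0 1;-50 30 190 0 1;-100 70 190 0 1;-130 125 190 0 1;-140 185 190 0 1;-150 245 190 0 1",
)

```text
clock: 26.35
ee_pos: [0.4773, 0.2378, 0.3132]
tcp_rot: [-3.14, -0.001, -0.073]
ft_force: [1.1, 0.1, 0.6]
finger_gap: 0.0001
finger_force: 0.0
```

Emit:
carry_out(
  targets="-40 50 0 0 1;-70 100 0 0 1;-90 150 0 0 1;-100 200 0 0 1;-100 200 0 0 1;-100 200 0 0 1",
)

```text
clock: 27.1
ee_pos: [0.3785, 0.4354, 0.3125]
tcp_rot: [3.141, -0.001, -0.073]
ft_force: [-0.3, -1.4, 0.6]
finger_gap: 0.0001
finger_force: 0.0
```

Run:
```python
from m import *
s=arm.get_state();print(s['clock'],s['ee_pos'].round(3),s['ft_force'].round(1))
U=np.array([.9974,-.0715]);W=np.array([.0715,.9974])
a=snap('scene');b=snap('top')
for n,s,O,f0 in(('top',b,[659.5,-1.1],'pics/b.png'),('scene',a,[663.4,-2.6],'pics/a.png')):
    P=pts(s)*1000;q=P[...,:2]-np.array(O);A=q@U;B=q@W;im=s['image'];V=im.max(2);h=cv2.cvtColor(im,cv2.COLOR_RGB2HSV)
    f=(V<60)&(P[...,2]>92)&(P[...,2]<112)&(A<20)&(A>-160)&(abs(B)>50)&(abs(B)<110)
    if f.sum():print(n,f.sum(),'front plate A',np.percentile(A[f],[5,50,95]).round(1))
    m=((h[...,0]<6)|(h[...,0]>174))&(h[...,1]>150)&(P[...,2]>100)&(A>-150)&(A<100)&(abs(B)<80)
    print('handle',m.sum(),np.median(A[m]).round(1),np.median(B[m]).round(1),np.percentile(P[...,2][m],[5,50,95]).round(1))
    # change map versus the first picture
    o=cv2.cvtColor(cv2.imread(f0),cv2.COLOR_BGR2RGB)
    for nm,lo,hi in(('green',45,75),('pink',160,176),('orange',8,18),('turq',85,100)):
        c=[]
        for I in(o,im):
            g=cv2.cvtColor(I,cv2.COLOR_RGB2HSV);k=(g[...,0]>=lo)&(g[...,0]<=hi)&(g[...,1]>(200 if nm=='orange' else 90))&(g[...,2]>90)&(abs(P[...,1])<600)&(P[...,0]>300)&(P[...,0]<1000)&(P[...,2]>5)&(P[...,2]<110)
            v,u=np.nonzero(k);c.append((len(u),round(float(np.median(u)),1) if len(u) else 0,round(float(np.median(v)),1) if len(v) else 0))
        print(nm,c)
```

```text
27.1 [0.378 0.435 0.313] [-0.3 -1.4  0.6]
top 154 front plate A [-12.   -7.9  -0.8]
handle 253 -40.1 -0.2 [141.6 146.  150.1]
green [(574, 333.0, 268.0), (572, 333.0, 268.0)]
pink [(183, 450.0, 269.0), (168, 450.0, 269.0)]
orange [(36, 183.0, 231.0), (40, 183.0, 231.0)]
turq [(673, 173.0, 150.0), (674, 173.0, 149.5)]
handle 194 -35.9 -4.7 [140.7 145.9 148.2]
green [(287, 218.0, 220.0), (279, 218.0, 220.0)]
pink [(703, 108.0, 256.0), (703, 108.0, 256.0)]
orange [(190, 351.0, 185.0), (191, 351.0, 185.0)]
turq [(536, 417.0, 222.0), (528, 417.0, 222.0)]
```

The drawer is shut, the lever is fully down, and the checked bystanders have not moved. Handing in.

```bash
python3 -c "
from station import arm
print(arm.close_job())"
```

```text
the job is handed in; nothing more can be done
None
```

The blue carrier sits flat in the drawer's nest, the drawer is shut, the clamp lever is fully down, and the job was handed in at 27 s. The first lever push missed, so it was redone. The orange, green and pink carriers and the rack measured unmoved; I didn't re-measure the other bystanders.

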